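# Wax the key and hold the lock box unlocked

### The job

The pins in the steel lock box are sticky. Take the round-headed key out of the wooden key stand, dip its tip into the wax of the tea-light, then push the key fully home in the keyhole on the box's lid, working it past the pins, and turn it clockwise a quarter turn to its stop. The lock springs back, so finish while still gripping the key, holding it turned so that the lid can be lifted; leave the other two keys in the stand.

Things in the scene. Friction and masses are not known exactly. Their poses are not given: they have to be found in the camera images.
- round_key: The key: steel, upright, blade down. Head: flat disc 30 mm across, 9 mm thick along x (grip its two faces), 9 to 39 mm above the origin. Origin: middle of the underside of its 21 x 9 x 5 mm collar. z up, y along the flat blade; half a turn about z is alike. Below the collar a round shank 5 mm thick, from -7.5 mm a bit 14 (y) x 5 mm (x), narrowing from -18 mm to the tip at -26. 30 g.
- key_tip (a point): Tip of the round-headed key's blade, 26 mm below the key's origin, on its z axis.
- tea_light: Tea-light in an open metal cup, 38 mm across, 15 mm tall, loose, 20 g. Origin at the middle of its underside. Clear opening 24 mm across; the wax reaches 6 mm above the underside and gives way to the key; the metal floor lies at 2 mm.
- keyhole (a point): Middle of the mouth of the slot in the fixed steel plate on the lid, facing up (z), 100 mm above the table. Slot 15.4 mm along y, 6.4 along x. Fully home, the key's collar lies on the plate, key origin on this point. Only with the collar within 3 mm of the 4 mm thick plate is the bit clear below it and free to turn. Two sticky pins resist the last 10 mm with 5 to 17 N; small wiggles ease them.
- lock (a joint): Turn of the lock cylinder, rad: 0 at rest (its slot in line with the keyhole along y), grows as the key turns clockwise seen from above, stop at 1.5. A spring pulls it back to 0 with 0.025 to 0.1 Nm. About 0.1 rad of play between key and cylinder. Turning draws in the bolt seen in the front of the box.
- lock_box: Grey steel box with a lid, 150 (x) x 200 (y) x 96 mm, heavy, does not move. Origin at the middle of its underside, front to -x. Keyhole plate (32 x 46 mm, 4 mm high) on the lid 40 mm in front of the middle; a folded carrying handle, 8 mm high, lies 72 mm behind the keyhole.
- key_stand: Wooden block, 56 (x) x 170 (y) x 45 mm, does not move, origin at the middle of its underside. Three keys stand in slots in its top along y at -52, 0 and 52 mm, in any order, blades along y, collars on the wood. Slots are 34 mm deep.
- square_key: Another key, like the first but with a square head 24 mm wide and 28 mm tall; it does not fit. Stays in the stand. Origin as for the round-headed key.
- bar_key: Another key, with a bar-shaped head 42 mm wide; it does not fit. Stays in the stand. Origin as for the round-headed key.
Not all that is in view belongs to the job. Leave any yellow look-alike of the round_key alone.

How it is judged:
On the way, in this order (a step that is already met when the one before it is completed fails the run):
1. the key's tip is in the wax of the tea-light (horizontal distance between key_tip and tea_light below 0.013 m and z of key_tip in the frame of tea_light below 0.007 m and angle between tea_light's own z axis and vertical below 0.3 rad and contact force between the fingers and round_key above 2 N), for 0.1 s.
2. the key is fully home in the keyhole, collar on the plate, before it is turned (z of round_key in the frame of keyhole below 0.003 m and horizontal distance between round_key and keyhole below 0.003 m and angle between round_key's own z axis and vertical below 0.1 rad and value of joint lock below 0.5 rad), for 0.1 s.
3. the key is turned clockwise a quarter, to its stop or nearly (z of round_key in the frame of keyhole below 0.003 m and horizontal distance between round_key and keyhole below 0.003 m and angle between round_key's own z axis and vertical below 0.1 rad and contact force between the fingers and round_key above 2 N and value of joint lock above 1.25 rad), for 0.2 s.
At the end, for the whole second after the job is handed in: The gripper still grips the round-headed key (over 2 N); the key is upright, its collar within 3 mm of the keyhole, and the lock is held past 1.25 of its 1.5 rad through the last second. The tea-light is upright; the other keys are within 10 mm of where they stood (all of step 3 and contact force between round_key and lock_box above 0.1 N and angle between tea_light's own z axis and vertical below 0.2 rad and distance of each of square_key, bar_key from where it was at the start of the episode below 0.01 m); the arm keeps its last pose, push and grip.
It fails at once if another key is pulled out of the stand (distance of any of square_key, bar_key from where it was at the start of the episode above 0.02 m).
It fails at once if the tea-light is tipped over (angle between tea_light's own z axis and vertical above 0.7 rad).
It also fails if it takes over 58 s, if anything falls off the work surface, if the arm or the gripper's body presses on something with over 40 N, if the wrist force passes 120 N, or if a joint passes its speed limit or range.

### The arm

A 6-joint arm with a two-finger parallel gripper is mounted at the origin on a cart in front of the work surface, level with it; the furniture and walls round the work are solid. World frame = base frame: x ahead of the robot, y to its left, z up, the work surface at z = 0. Lengths are in m, angles in rad, forces in N, time in s.
With the tool pointing down it reaches from about 0.35 to 0.85 m from the base axis. Payload 8.1 kg.
Tool frame: the origin (TCP) lies at the centre of the arm's flange, where the gripper is bolted on; the fingertips stand 186 mm ahead of it and the grasp point (between the pads) lies 167 mm ahead of it; z points along the fingers, y is the line along which they close (so a half turn about z gives the same grasp; the last joint's range is limited). The gripper opens to 93 mm and grips with 3 to 60 N. Pads are 15 mm wide; open, the fingers measure 128 mm over their backs; the gripper's body (75 mm by 188 mm) begins 65 mm behind the grasp point.
Start: joints at [-1.298, 0.13, 1.488, -0, 1.523, -0.085], TCP at [0.21, -0.562, 0.405] pointing down, gripper open.
Joint ranges: [-2.96, 2.96], [-0.89, 2.26], [0.02, 2.5], [-1.34, 4.48], [0, 2.73], [-2.66, 2.66]. Speed limits (rad/s): [2.39, 2.39, 2.79, 3.14, 3.14, 3.14].

### API

Orientations are given as a rotation vector (axis times angle).
In Python, from plant import robot gives the robot as it stands.
- The arm moves only by the tool apply_moves, never from a script. Its argument "series" is a list of rows, each a list of 2 entries, a list of its own where there are three numbers: the shift along the tool's x, y, z in mm, then the turn, a rotation vector about the tool's x, y, z in rad. A call has 1 to 12 rows; each row shifts and turns the commanded pose from where the row before left it, along the tool's axes as they then stand; what a row does not reach is not made up. A row lasts 1/12 s, in which the tool goes at most 41.7 mm and 7.16 degrees, less where a joint would pass 70% of its speed; a pose out of reach is approached as far as the arm can. A call is refused whole if a number of a shift passes 41.7 or a number of a turn 0.125, either way. A call with a gripper value outside its range is refused whole. "claw" is the opening, from 0 (shut) to 1 (fully open), set as the call begins (left out, the last holds). The fingers move at their own pace and stop on an object; "newtons" is the grip in N (left out, the last holds). Time passes only in rows, so rows that do not move let the fingers close. It gives the time, the measured TCP pose, the force, the opening and the grip force at its end, in the units of the state.
- robot.read_state(): the state, without advancing time (a new reading comes with each control period).
- robot.read_camera(name): name is "scene" or "top"; returns (picture, depth): 480x640x3 uint8, blue, green, red; 480x640 float32, m along the optical axis (not along the pixel's ray), 0 where there is no reading.
- robot.calibration(name): a dict with "fx", "fy", "cx", "cy" (pixels), "extrinsics" (4x4, takes a point from world to camera coordinates). Camera axes: x right, y down, z forward; pixel columns grow to the right and rows downward; lengths in m; the calibration is good to about 2 mm. A picture is of the moment at which its call begins. calibration takes no time and is no camera call.
- robot.close_job(): hands the job in; it is judged then, once.
The state is a dict: "t": time; "q": joint angles; "dq": joint speeds; "joint_torque": joint torques, N m; "tool_pos": TCP position; "orientation": TCP orientation; "force": force on the tool from outside, world axes, zero at the start; "wrist_torque": the same for the moment, N m; "opening": finger opening in m; "gripper_force": force on a finger pad.
Only numpy, scipy, OpenCV 4.12 (cv2) and the standard library are available. Lean on these libraries where they do the work, as an engineer would, in place of code of your own. Each camera call takes 0.05 s, during which the arm holds its last target. There are 200 camera calls.

## Working session

There is one attempt and no reset: what is moved stays moved. The work goes in short steps, Python scripts to look and compute and a tool call to move; the robot and the scene stay as the last step left them, time stands still between calls to the robot, and variables do not carry over. Pictures are saved under pics/ and viewed, at most 10 in all, crops included, and the job is handed in when it is done.

Besides the shell and the picture viewer there is one more tool, called after "Emit:" by a JSON object that holds its "method" and its "body", one argument or row to a line. apply_moves: Moves the arm, as the interface text tells. Its arguments: {"type":"object","properties":{"series":{"type":"array"},"claw":{"type":"number"},"newtons":{"type":"number"}},"required":["series"]}

```bash
mkdir -p pics; cat > h.py <<'E'
import numpy as np,cv2
from plant import robot
from scipy.spatial.transform import Rotation as R
def grab(n):
    p,d=robot.read_camera(n); np.savez(f'/tmp/{n}.npz',p=p,d=d); return p,d
def pts(n,d):
    c=robot.calibration(n); E=np.array(c["extrinsics"]); v,u=np.mgrid[0:480,0:640]
    P=np.stack([(u-c["cx"])/c["fx"]*d,(v-c["cy"])/c["fy"]*d,d],-1)
    return (P-E[:3,3])@E[:3,:3]
def proj(n,w):
    c=robot.calibration(n); E=np.array(c["extrinsics"]); q=E[:3,:3]@np.array(w)+E[:3,3]
    return c["fx"]*q[0]/q[2]+c["cx"],c["fy"]*q[1]/q[2]+c["cy"]
E
python3 - <<'E'
from h import *
for n in("scene","top"):
    p,d=grab(n); cv2.imwrite(f'pics/{n}0.png',p)
    c=robot.calibration(n);E=np.array(c["extrinsics"]);print(n,c["fx"],-E[:3,:3].T@E[:3,3])
s=robot.read_state();print(s["t"],s["tool_pos"],s["orientation"],R.from_rotvec(s["orientation"]).as_matrix().round(3))
E
```

```text
scene 442.30608224687575 [ 0.10478322 -0.78794554  0.53472106]
top 518.4157125705943 [ 0.49742988 -0.06507576  1.02139768]
0.1 [ 0.21010294 -0.5618007   0.40379852] [-3.08983129e+00 -5.58803424e-01  2.43250052e-04] [[ 0.937  0.35  -0.   ]
 [ 0.35  -0.937  0.002]
 [ 0.    -0.002 -1.   ]]
```

View pics/scene0.png

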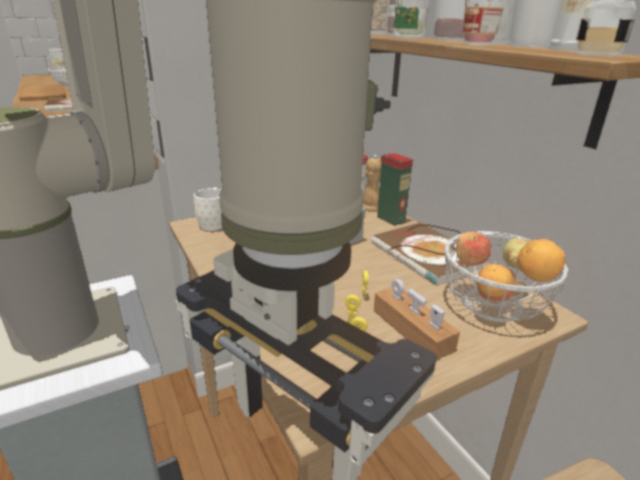

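View pics/top0.png

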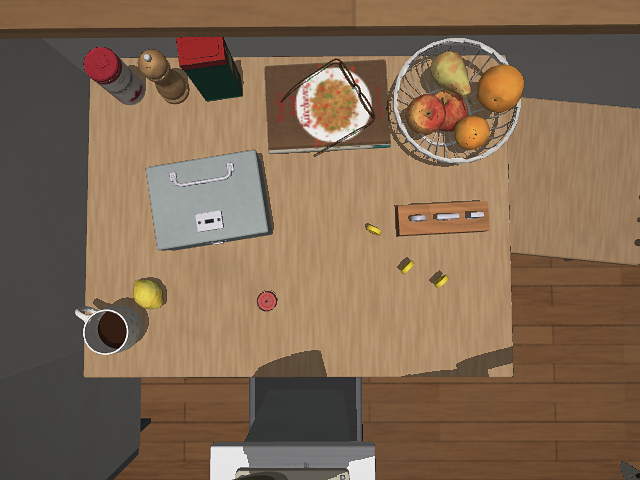

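The top view shows the stand at (443,218) with keys at about (417,217), (447,216) and (476,214). The tea-light is at (267,301), the keyhole plate at (209,221), and the yellow look-alikes lie at (373,229), (406,266) and (440,280). I'll enlarge the three steel keys to see which is which.

```bash
python3 - <<'E'
from h import *
s=np.load('/tmp/scene.npz')['p'];t=np.load('/tmp/top.npz')['p']
z=lambda a,k:cv2.resize(a,None,fx=k,fy=k,interpolation=cv2.INTER_CUBIC)
A=z(s[265:365,365:465],4) # 400x400
B=z(t[195:245,390:490],4) #200h x400
C=z(t[196:246,184:234],4);D=z(t[276:326,242:292],4)
cv2.imwrite('pics/crop.png',np.hstack([A,np.vstack([B,np.hstack([C,D])])]))
E
```

```text
(no output)
```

View pics/crop.png

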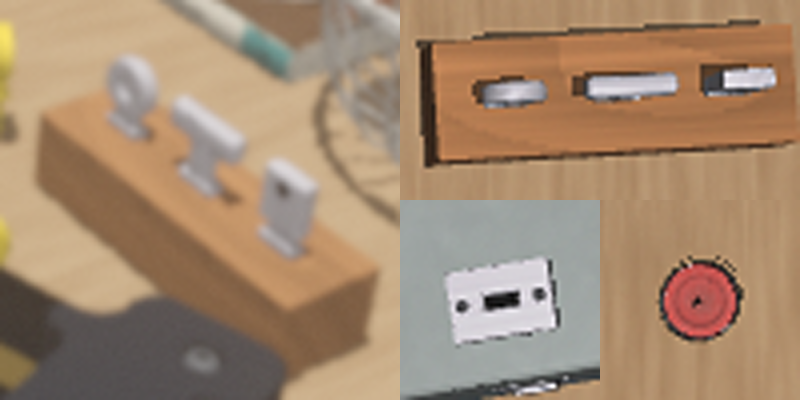

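Candidates in the scene image are the left key at (398,288), the middle one at (417,303) and the right one at (437,318). The left one has a disc head with a hole, so it is the round key, at top pixel (417,217). The middle is the bar key and the right the square key. The yellow ones are ruled out as decoys. Next I'll measure positions.

```bash
cat > meas.py <<'E'
from h import *
f=np.load('/tmp/top.npz');p,d=f['p'],f['d'];W=pts('top',d)
v,u=np.mgrid[0:480,0:640]
def box(u0,u1,v0,v1): return (u>=u0)&(u<u1)&(v>=v0)&(v<v1)
def rect(m,nm):
    q=W[m][:,:2].astype(np.float32); r=cv2.minAreaRect(q*1000); print(nm,m.sum(),np.round(r[0],1),np.round(r[1],1),round(r[2],2),'z',np.median(W[m][:,2]).round(4),'mean',q.mean(0).round(4))
z=W[...,2]
rect(box(385,500,190,245)&(abs(z-.045)<.006),'stand')
for a,b in((405,430),(431,463),(464,490)): rect(box(a,b,200,232)&(z>.06),'key head')
rect(box(140,280,140,255)&(abs(z-.096)<.002),'lid')
rect(box(185,235,200,240)&(p.min(-1)>190),'plate')
rect(box(200,220,210,230)&(p.max(-1)<60),'slot')
hsv=cv2.cvtColor(p,cv2.COLOR_BGR2HSV);m=box(245,290,280,320)&(hsv[...,1]>140)&((hsv[...,0]<8)|(hsv[...,0]>172))
rect(m,'tea'); rect(box(245,290,280,320)&(z>.010),'teacup')
print('table z',np.median(z[330:350,180:240]))
E
python3 meas.py
```

```text
stand 2363 [ 585.2 -289.5] [ 56.5 171.1] 2.81 z 0.0455 mean [ 0.5845 -0.2883]
key head 92 [ 546.4 -155.4] [ 16.4 204.9] 23.88 z 0.0811 mean [ 0.5802 -0.2323]
key head 139 [ 549.3 -185.7] [ 18.9 261.9] 19.12 z 0.0821 mean [ 0.5833 -0.285 ]
key head 96 [ 547.4 -207.5] [ 13.5 301.6] 16.77 z 0.0839 mean [ 0.5852 -0.3332]
lid 6695 [615.5 147.2] [152.3 202.7] 9.14 z 0.0961 mean [0.6158 0.147 ]
plate 362 [550.6  47.7] [245.5  44.3] 74.98 z 0.1001 mean [0.576  0.1403]
slot 25 [576.6 141.6] [ 5.  15.5] 7.2 z 0.0965 mean [0.5767 0.1418]
tea 178 [427.9  48.1] [33.3 33.2] 87.83 z 0.0081 mean [0.428  0.0483]
teacup 67 [463.7   4.4] [ 36.4 150.1] 39.54 z 0.0119 mean [0.429  0.0453]
table z 0.0004363921295475649
```

```bash
cat >> h.py <<'E'
def down(yaw):  # tool y along world angle yaw, z down
    y=np.array([np.cos(yaw),np.sin(yaw),0]);z=np.array([0,0,-1.]);return np.stack([np.cross(y,z),y,z],1)
def go(target,yaw):
    s=robot.read_state();M=R.from_rotvec(s["orientation"]).as_matrix();T=down(yaw)
    print('t',round(s["t"],2),'pos',np.round(s["tool_pos"],4),'q',np.round(s["q"],2),'F',np.round(s["force"],1),'op',round(s["opening"],4),'gf',round(float(np.max(s["gripper_force"])),1))
    e=np.array(target)-s["tool_pos"]
    print('turn(tool)',R.from_matrix(M.T@T).as_rotvec().round(4),'shift now mm',(M.T@e*1000).round(1),'shift after turn',(T.T@e*1000).round(1))
E
python3 - <<'E'
from h import *
f=np.load('/tmp/top.npz');p,d=f['p'],f['d'];W=pts('top',d);z=W[...,2]
m=np.zeros((480,640),bool);m[120:190,385:525]=1
m&=(d>0)&(z>.02)
q=W[m];q=q[np.argsort(q[:,0])];print(q[:400:25].round(3))
m=np.zeros((480,640),bool);m[203:232,400:495]=1
for a,b in((404,431),(431,463),(464,492)):
    k=m&(abs(z-.081)<.006);k[:,:a]=0;k[:,b:]=0;r=cv2.minAreaRect((W[k][:,:2]*1000).astype(np.float32));print(np.round(r[0],1),np.round(r[1],1),r[2],k.sum())
k=(abs(z-.1)<.0035)&(p.min(-1)>190);k[:200]=0;k[240:]=0;k[:,:185]=0;k[:,235:]=0
print(cv2.minAreaRect((W[k][:,:2]*1000).astype(np.float32)))
go([.5826,-.2376,.33],.049)
E
```

```text
[[ 0.675 -0.301  0.114]
 [ 0.678 -0.311  0.111]
 [ 0.679 -0.287  0.115]
 [ 0.68  -0.323  0.116]
 [ 0.681 -0.317  0.112]
 [ 0.682 -0.296  0.115]
 [ 0.683 -0.304  0.076]
 [ 0.684 -0.296  0.115]
 [ 0.686 -0.343  0.115]
 [ 0.687 -0.336  0.117]
 [ 0.689 -0.339  0.117]
 [ 0.691 -0.347  0.116]
 [ 0.693 -0.281  0.044]
 [ 0.695 -0.248  0.116]
 [ 0.697 -0.356  0.119]
 [ 0.699 -0.23   0.112]]
[ 582.4 -236.9] [ 9.  27.2] 2.780553102493286 75
[ 585.1 -289.6] [10.1 42.5] 3.1620254516601562 132
[ 586.9 -340.7] [23.3  9.1] 89.30375671386719 74
((576.5346069335938, 141.61895751953125), (30.591753005981445, 44.89240646362305), 9.172090530395508)
t 0.1 pos [ 0.2101 -0.5618  0.4038] q [-1.3   0.13  1.49 -0.    1.52 -0.09] F [-0.1  1.1  1. ] op 0.0929 gf 0.0
turn(tool) [-1.300e-03 -1.200e-03 -1.262e+00] shift now mm [ 462.4 -173.1   74.1] shift after turn [305.6 387.9  73.8]
```

Emit:
{"method": "apply_moves", "body": {
  "series": [
    [[0,0,0],[0,0,-0.1147]],
    [[0,0,0],[0,0,-0.1147]],
    [[0,0,0],[0,0,-0.1147]],
    [[0,0,0],[0,0,-0.1147]],
    [[0,0,0],[0,0,-0.1147]],
    [[0,0,0],[0,0,-0.1147]],
    [[0,0,0],[0,0,-0.1147]],
    [[0,0,0],[0,0,-0.1147]],
    [[0,0,0],[0,0,-0.1147]],
    [[0,0,0],[0,0,-0.1147]],
    [[0,0,0],[0,0,-0.1147]],
    [[0,0,0],[0,0,0]]
  ],
  "claw": 0.5
}}

```text
t: 1.1
tool_pos: [0.2101, -0.5619, 0.4041]
orientation: [-2.16, -2.28, -0.001]
force: [-0.1, -1.0, 0.6]
opening: 0.047
gripper_force: 0.0
```

Emit:
{"method": "apply_moves", "body": {
  "series": [
    [[19,24,3],[0,0,0]],
    [[28,35,7],[0,0,0]],
    [[28,35,7],[0,0,0]],
    [[28,35,7],[0,0,0]],
    [[28,35,7],[0,0,0]],
    [[28,35,7],[0,0,0]],
    [[28,35,7],[0,0,0]],
    [[28,35,7],[0,0,0]],
    [[28,35,7],[0,0,0]],
    [[28,35,7],[0,0,0]],
    [[28,35,7],[0,0,0]],
    [[6,14,0],[0,0,0]]
  ]
}}

```text
t: 2.1
tool_pos: [0.5579, -0.2581, 0.3354]
orientation: [-2.166, -2.272, -0.002]
force: [-0.7, -0.2, 0.2]
opening: 0.0472
gripper_force: 0.0
```

```bash
python3 - <<'E'
from h import *
go([.5825,-.2373,.30],.049)
E
```

```text
t 2.1 pos [ 0.5579 -0.2581  0.3354] q [-0.52  0.21  1.53  0.    1.41 -0.57] F [-0.7 -0.2  0.2] op 0.0472 gf 0.0
turn(tool) [-0.0011 -0.003  -0.0014] shift now mm [19.5 25.6 35.5] shift after turn [19.6 25.6 35.4]
```

Emit:
{"method": "apply_moves", "body": {
  "series": [
    [[0,0,0],[0,0,0]],
    [[0,0,0],[0,0,0]],
    [[0,0,0],[0,0,0]],
    [[0,0,0],[0,0,0]]
  ]
}}

```text
t: 2.43
tool_pos: [0.5546, -0.2637, 0.3376]
orientation: [2.17, 2.272, -0.001]
force: [-0.7, 0.1, -0.1]
opening: 0.0464
gripper_force: 0.0
```

```bash
python3 - <<'E'
from h import *
go([.5825,-.2373,.2365],.049)
E
```

```text
t 2.43 pos [ 0.5546 -0.2637  0.3376] q [-0.53  0.21  1.53 -0.    1.41 -0.57] F [-0.7  0.1 -0.1] op 0.0464 gf 0.0
turn(tool) [-0.0002  0.0003 -0.003 ] shift now mm [ 25.1  29.1 101. ] shift after turn [ 25.   29.1 101.1]
```

Emit:
{"method": "apply_moves", "body": {
  "series": [
    [[12,14,0],[0,0,-0.003]],
    [[13,15,0],[0,0,0]],
    [[0,0,15],[0,0,0]],
    [[0,0,15],[0,0,0]],
    [[0,0,10],[0,0,0]],
    [[0,0,0],[0,0,0]],
    [[0,0,0],[0,0,0]],
    [[0,0,0],[0,0,0]]
  ]
}}

```text
t: 3.1
tool_pos: [0.583, -0.237, 0.2984]
orientation: [2.164, 2.276, 0.0]
force: [0.2, 0.4, 0.3]
opening: 0.0466
gripper_force: 0.0
```

```bash
python3 - <<'E'
from h import *
go([.5825,-.2373,.2365],.049)
p,d=grab('scene');cv2.imwrite('pics/s1.png',cv2.resize(p[180:380,300:500],None,fx=3,fy=3,interpolation=cv2.INTER_CUBIC))
E
```

```text
t 3.1 pos [ 0.583  -0.237   0.2984] q [-0.47  0.28  1.52 -0.    1.35 -0.52] F [0.2 0.4 0.3] op 0.0466 gf 0.0
turn(tool) [0.0008 0.0005 0.0014] shift now mm [-0.3 -0.6 61.9] shift after turn [-0.3 -0.5 61.9]
```

View pics/s1.png

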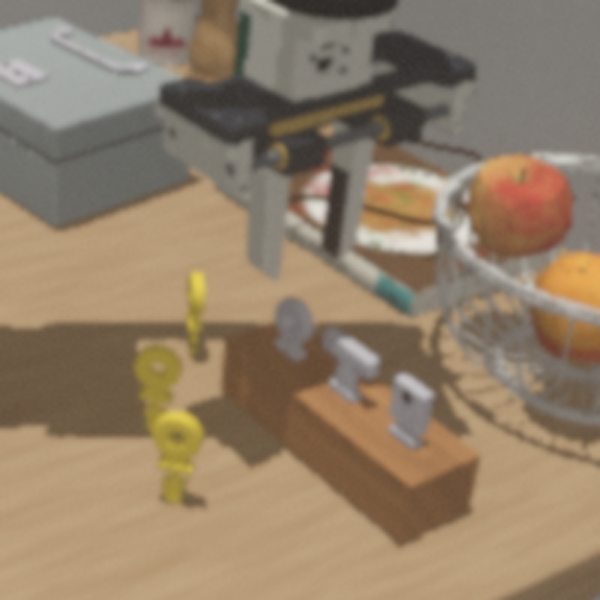

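The fingers straddle the round key (crop (293,325)) and clear the others. I'll descend and grip.

Emit:
{"method": "apply_moves", "body": {
  "series": [
    [[0,0,15],[0,0,0]],
    [[0,0,15],[0,0,0]],
    [[0,0,15],[0,0,0]],
    [[0,0,10],[0,0,0]],
    [[0,-0.5,7],[0,0,0]],
    [[0,0,0],[0,0,0]],
    [[0,0,0],[0,0,0]],
    [[0,0,0],[0,0,0]]
  ]
}}

```text
t: 3.82
tool_pos: [0.5831, -0.2365, 0.2366]
orientation: [2.162, 2.277, 0.001]
force: [-0.1, -0.2, 0.2]
opening: 0.0464
gripper_force: 0.0
```

Emit:
{"method": "apply_moves", "body": {
  "series": [
    [[0,0,0],[0,0,0]],
    [[0,0,0],[0,0,0]],
    [[0,0,0],[0,0,0]],
    [[0,0,0],[0,0,0]],
    [[0,0,0],[0,0,0]],
    [[0,0,0],[0,0,0]],
    [[0,0,0],[0,0,0]],
    [[0,0,0],[0,0,0]],
    [[0,0,0],[0,0,0]],
    [[0,0,0],[0,0,0]]
  ],
  "claw": 0,
  "newtons": 45
}}

```text
t: 4.65
tool_pos: [0.5827, -0.2362, 0.2355]
orientation: [2.163, 2.278, 0.0]
force: [1.1, 0.1, 0.1]
opening: 0.0086
gripper_force: 45.0
```

```bash
python3 - <<'E'
from h import *
go([.5825,-.2373,.2365],.049)
E
```

```text
t 4.65 pos [ 0.5827 -0.2362  0.2355] q [-0.47  0.34  1.56  0.    1.24 -0.52] F [1.1 0.1 0.1] op 0.0086 gf 45.0
turn(tool) [0.0002 0.     0.0027] shift now mm [-1.  -0.3 -1. ] shift after turn [-1.  -0.3 -1. ]
```

Emit:
{"method": "apply_moves", "body": {
  "series": [
    [[0,0,-6],[0,0,0]],
    [[0,0,-12],[0,0,0]],
    [[0,0,-20],[0,0,0]],
    [[0,0,-25],[0,0,0]],
    [[0,0,-25],[0,0,0]],
    [[0,0,-12],[0,0,0]],
    [[0,0,0],[0,0,-0.055]],
    [[0,0,0],[0,0,-0.055]],
    [[0,0,0],[0,0,0]],
    [[0,0,0],[0,0,0]],
    [[0,0,0],[0,0,0]]
  ]
}}

```text
t: 5.57
tool_pos: [0.5825, -0.2362, 0.3348]
orientation: [-2.036, -2.391, 0.0]
force: [-0.0, -0.1, -0.3]
opening: 0.0088
gripper_force: 45.0
```

```bash
python3 - <<'E'
from h import *
go([.428,.0482,.27],.16)
p,d=grab('scene');cv2.imwrite('pics/s2.png',cv2.resize(p[180:380,300:500],None,fx=3,fy=3,interpolation=cv2.INTER_CUBIC))
E
```

```text
t 5.57 pos [ 0.5825 -0.2362  0.3348] q [-0.47  0.25  1.49 -0.    1.41 -0.63] F [-0.  -0.1 -0.3] op 0.0088 gf 45.0
turn(tool) [-0.0009 -0.0006 -0.0001] shift now mm [ 305.3 -107.2   65.1] shift after turn [ 305.4 -107.2   64.8]
```

View pics/s2.png

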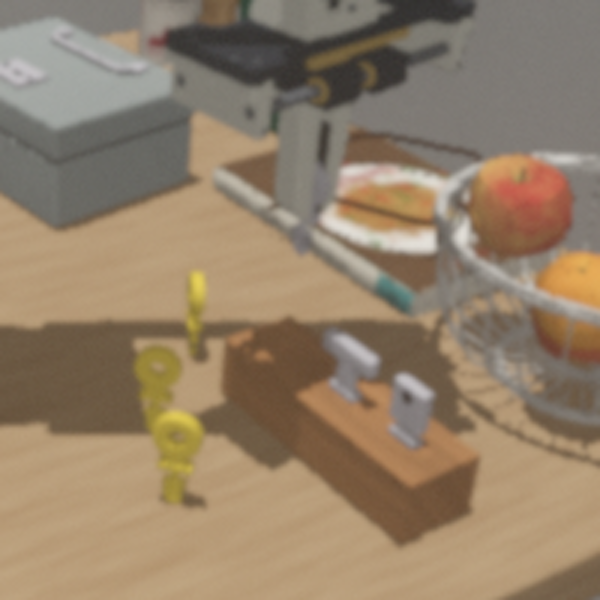

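The key is out with its blade visible at crop (300,240), and the other two keys stay put. Now over to the tea-light.

Emit:
{"method": "apply_moves", "body": {
  "series": [
    [[15,-5,0],[0,0,0]],
    [[30,-10,3],[0,0,0]],
    [[30,-10.5,5],[0,0,0]],
    [[30,-10.5,7],[0,0,0]],
    [[30,-10.5,7],[0,0,0]],
    [[30,-10.5,7],[0,0,0]],
    [[30,-10.5,7],[0,0,0]],
    [[30,-10.5,7],[0,0,0]],
    [[30,-10.5,7],[0,0,0]],
    [[30,-10.5,7],[0,0,0]],
    [[20,-8,5],[0,0,0]]
  ]
}}

```text
t: 6.53
tool_pos: [0.4263, 0.0493, 0.2725]
orientation: [-2.035, -2.392, 0.001]
force: [0.0, 0.8, 0.8]
opening: 0.0086
gripper_force: 45.0
```

Emit:
{"method": "apply_moves", "body": {
  "series": [
    [[0,0,0],[0,0,0]],
    [[0,0,0],[0,0,0]],
    [[0,0,0],[0,0,0]],
    [[0,0,0],[0,0,0]],
    [[0,0,0],[0,0,0]]
  ]
}}

```text
t: 6.95
tool_pos: [0.4286, 0.0467, 0.2739]
orientation: [2.036, 2.391, 0.001]
force: [-0.0, 0.3, 0.4]
opening: 0.0087
gripper_force: 45.0
```

```bash
python3 - <<'E'
from h import *
go([.428,.0482,.2225],.16)
s=robot.read_state();x=np.array(s["tool_pos"]);
print(proj('scene',x-[0,0,.1905]),proj('scene',x-[0,0,.2165]),proj('scene',[.428,.0482,.006]))
p,d=grab('scene');u,v=map(int,proj('scene',[.428,.0482,.03]));print(u,v)
y0=max(v-60,0);x0=max(u-80,0);print(x0,y0);cv2.imwrite('pics/s3.png',cv2.resize(p[y0:y0+120,x0:x0+160],None,fx=5,fy=5,interpolation=cv2.INTER_CUBIC))
E
```

```text
t 6.95 pos [0.4286 0.0467 0.2739] q [-0.01 -0.24  2.09 -0.    1.29 -0.17] F [-0.   0.3  0.4] op 0.0087 gf 45.0
turn(tool) [0.0007 0.0003 0.0001] shift now mm [ 1.6 -0.4 51.4] shift after turn [ 1.6 -0.4 51.4]
(np.float64(265.22294228619216), np.float64(236.81728679852483)) (np.float64(265.6509537472322), np.float64(247.01785731780245)) (np.float64(265.9770383521701), np.float64(266.25872704237236))
265 257
185 197
```

View pics/s3.png

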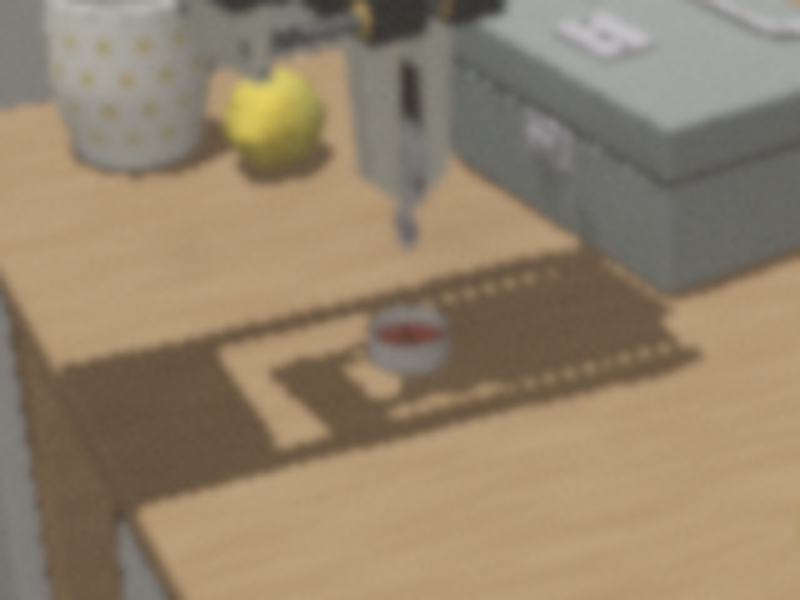

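The tip is at crop (405,245), i.e. px (266,246), matching the prediction. It sits right over the wax, which is at crop (408,334). Now the dip.

Emit:
{"method": "apply_moves", "body": {
  "series": [
    [[1.5,0,10],[0,0,0]],
    [[0,0,12],[0,0,0]],
    [[0,0,12],[0,0,0]],
    [[0,0,10],[0,0,0]],
    [[0,0,6],[0,0,0]],
    [[0,0,3],[0,0,0]],
    [[0,0,0],[0,0,0]],
    [[0,0,0],[0,0,0]],
    [[0,0,0],[0,0,0]],
    [[0,0,0],[0,0,0]]
  ]
}}

```text
t: 7.83
tool_pos: [0.4281, 0.049, 0.2211]
orientation: [2.034, 2.393, 0.001]
force: [-0.3, -0.4, -0.5]
opening: 0.0086
gripper_force: 45.0
```

```bash
python3 - <<'E'
from h import *
go([.428,.0482,.2205],.16)
E
```

```text
t 7.83 pos [0.4281 0.049  0.2211] q [-0.01 -0.16  2.13  0.    1.17 -0.17] F [-0.3 -0.4 -0.5] op 0.0086 gf 45.0
turn(tool) [0.0012 0.0002 0.0017] shift now mm [-0.8 -0.2  0.6] shift after turn [-0.8 -0.2  0.6]
```

Emit:
{"method": "apply_moves", "body": {
  "series": [
    [[0,0,0.7],[0,0,0]],
    [[0,0,0.7],[0,0,0]],
    [[0,0,0],[0,0,0]],
    [[0,0,0],[0,0,0]],
    [[0,0,0],[0,0,0]]
  ]
}}

```text
t: 8.25
tool_pos: [0.4277, 0.049, 0.2191]
orientation: [-2.035, -2.394, -0.0]
force: [-0.1, -0.1, -0.4]
opening: 0.0088
gripper_force: 45.0
```

```bash
python3 - <<'E'
from h import *
go([.428,.0482,.2205],.16)
E
```

```text
t 8.25 pos [0.4277 0.049  0.2191] q [-0.01 -0.16  2.13  0.    1.17 -0.17] F [-0.1 -0.1 -0.4] op 0.0088 gf 45.0
turn(tool) [ 0.     -0.      0.0017] shift now mm [-0.9  0.2 -1.4] shift after turn [-0.9  0.2 -1.4]
```

Emit:
{"method": "apply_moves", "body": {
  "series": [
    [[0,0,-6],[0,0,0]],
    [[0,0,-12],[0,0,0]],
    [[0,0,-20],[0,0,0]],
    [[0,0,-25],[0,0,0]],
    [[0,0,-25],[0,0,0]],
    [[0,0,-25],[0,0,0]],
    [[0,0,-15],[0,0,0]],
    [[0,0,0],[0,0,0]],
    [[0,0,0],[0,0,0]],
    [[0,0,0],[0,0,0]]
  ]
}}

```text
t: 9.08
tool_pos: [0.4274, 0.049, 0.3461]
orientation: [-2.034, -2.393, 0.001]
force: [0.4, -0.1, -0.6]
opening: 0.0089
gripper_force: 45.0
```

```bash
python3 - <<'E'
from h import *
go([.5764,.1413,.34],.16)
E
```

```text
t 9.08 pos [0.4274 0.049  0.3461] q [-0.01 -0.31  2.01 -0.    1.44 -0.17] F [ 0.4 -0.1 -0.6] op 0.0089 gf 45.0
turn(tool) [-0.0012 -0.0002  0.0017] shift now mm [ 67.1 162.    5.9] shift after turn [ 67.4 161.8   6.1]
```

Emit:
{"method": "apply_moves", "body": {
  "series": [
    [[4,10,0],[0,0,0]],
    [[8,20,0],[0,0,0]],
    [[10,24,0],[0,0,0]],
    [[10,24,0],[0,0,0]],
    [[10,24,0],[0,0,0]],
    [[10,24,0],[0,0,0]],
    [[10,24,3],[0,0,0]],
    [[5,12,3],[0,0,0]],
    [[0,0,0],[0,0,0]],
    [[0,0,0],[0,0,0]],
    [[0,0,0],[0,0,0]],
    [[0,0,0],[0,0,0]]
  ]
}}

```text
t: 10.08
tool_pos: [0.5761, 0.1407, 0.3406]
orientation: [-2.035, -2.393, 0.002]
force: [0.4, -0.9, 0.1]
opening: 0.0086
gripper_force: 45.0
```

```bash
python3 - <<'E'
from h import *
go([.5764,.1413,.3226],.16)
s=robot.read_state();x=np.array(s["tool_pos"]);
print(proj('scene',x-[0,0,.1905]),proj('scene',x-[0,0,.2165]),proj('scene',[.5764,.1413,.1]))
p,d=grab('scene');u,v=map(int,proj('scene',[.5764,.1413,.11]));x0,y0=u-50,v-37;print(x0,y0)
cv2.imwrite('pics/s4.png',cv2.resize(p[y0:y0+75,x0:x0+100],None,fx=8,fy=8,interpolation=cv2.INTER_CUBIC))
E
```

```text
t 10.08 pos [0.5761 0.1407 0.3406] q [ 0.15  0.15  1.59 -0.    1.41 -0.01] F [ 0.4 -0.9  0.1] op 0.0086 gf 45.0
turn(tool) [-0.0012  0.0001  0.0014] shift now mm [ 0.5  0.5 18. ] shift after turn [ 0.5  0.4 18. ]
(np.float64(305.00960004512393), np.float64(185.75386200320008)) (np.float64(304.97546590065105), np.float64(195.5088291266724)) (np.float64(304.9623646793455), np.float64(204.25707997376583))
254 163
```

View pics/s4.png

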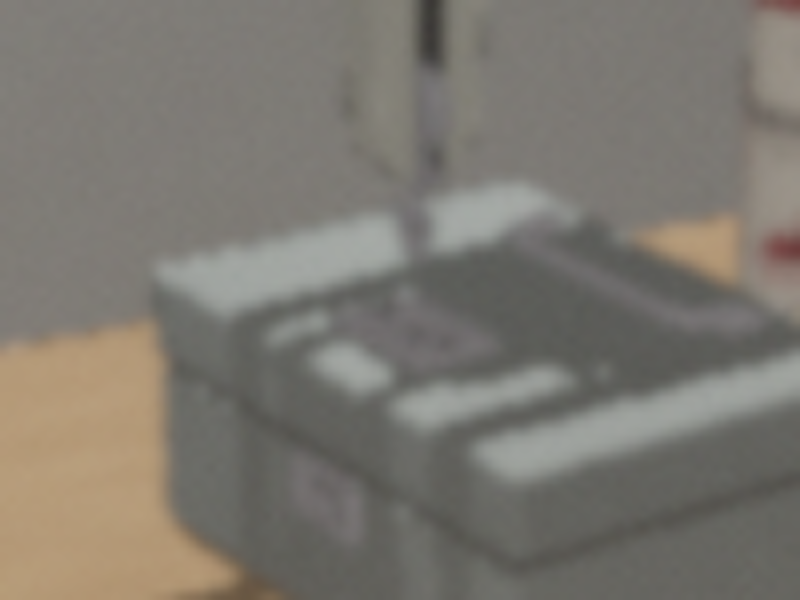

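The tip is at crop (410,255) and the keyhole at crop (418,328), so the alignment is within a couple of mm. I'll lower it carefully while watching the force.

Emit:
{"method": "apply_moves", "body": {
  "series": [
    [[1,0.9,5],[0,0,0]],
    [[0,0,7],[0,0,0]],
    [[0,0,7],[0,0,0]],
    [[0,0,4],[0,0,0]],
    [[0,0,3],[0,0,0]],
    [[0,0,0],[0,0,0]],
    [[0,0,0],[0,0,0]],
    [[0,0,0],[0,0,0]]
  ]
}}

```text
t: 10.8
tool_pos: [0.5776, 0.1424, 0.3152]
orientation: [2.035, 2.394, 0.0]
force: [0.5, -0.2, -0.6]
opening: 0.0084
gripper_force: 45.0
```

```bash
python3 - <<'E'
from h import *
go([.5768,.1418,.2905],.16); print(np.round(robot.read_state()['wrist_torque'],2))
E
```

```text
t 10.8 pos [0.5776 0.1424 0.3152] q [ 0.16  0.17  1.61 -0.    1.36 -0.01] F [ 0.5 -0.2 -0.6] op 0.0084 gf 45.0
turn(tool) [0.0002 0.0001 0.0017] shift now mm [-0.4 -0.9 24.7] shift after turn [-0.4 -0.9 24.7]
[-0.02 -0.07 -0.  ]
```

Emit:
{"method": "apply_moves", "body": {
  "series": [
    [[0,0,1.5],[0,0,0]],
    [[0,0,1.5],[0,0,0]],
    [[0,0,1.5],[0,0,0]],
    [[0,0,0],[0,0,0]],
    [[0,0,0],[0,0,0]]
  ]
}}

```text
t: 11.22
tool_pos: [0.5775, 0.1423, 0.3104]
orientation: [-2.035, -2.393, 0.0]
force: [-0.6, 0.0, -0.3]
opening: 0.0085
gripper_force: 45.0
```

```bash
python3 - <<'E'
from h import *
go([.5768,.1418,.2905],.16); print(np.round(robot.read_state()['wrist_torque'],2))
E
```

```text
t 11.22 pos [0.5775 0.1423 0.3104] q [ 0.16  0.18  1.61 -0.    1.35 -0.01] F [-0.6  0.  -0.3] op 0.0085 gf 45.0
turn(tool) [-0.0003 -0.      0.0017] shift now mm [-0.4 -0.8 19.9] shift after turn [-0.4 -0.8 19.9]
[-0.03 -0.1   0.01]
```

Emit:
{"method": "apply_moves", "body": {
  "series": [
    [[0,0,1.5],[0,0,0]],
    [[0,0,1.5],[0,0,0]],
    [[0,0,1.5],[0,0,0]],
    [[0,0,0],[0,0,0]],
    [[0,0,0],[0,0,0]]
  ]
}}

```text
t: 11.63
tool_pos: [0.5775, 0.1423, 0.3058]
orientation: [-2.035, -2.393, 0.0]
force: [0.7, -1.6, -0.0]
opening: 0.0086
gripper_force: 45.0
```

```bash
python3 - <<'E'
from h import *
go([.5768,.1418,.2905],.16); print(np.round(robot.read_state()['wrist_torque'],2))
E
```

```text
t 11.63 pos [0.5775 0.1423 0.3058] q [ 0.16  0.18  1.61  0.    1.35 -0.01] F [ 0.7 -1.6 -0. ] op 0.0086 gf 45.0
turn(tool) [-0.0004 -0.      0.0017] shift now mm [-0.4 -0.7 15.3] shift after turn [-0.4 -0.7 15.3]
[-0.03 -0.1   0.01]
```

Emit:
{"method": "apply_moves", "body": {
  "series": [
    [[0,0,1.5],[0,0,0]],
    [[0,0,1.5],[0,0,0]],
    [[0,0,1.5],[0,0,0]],
    [[0,0,0],[0,0,0]],
    [[0,0,0],[0,0,0]]
  ]
}}

```text
t: 12.05
tool_pos: [0.5775, 0.1423, 0.3013]
orientation: [-2.035, -2.393, 0.0]
force: [-0.6, -0.2, -0.3]
opening: 0.0088
gripper_force: 45.0
```

```bash
python3 - <<'E'
from h import *
go([.5768,.1418,.2905],.16); print(np.round(robot.read_state()['wrist_torque'],2))
E
```

```text
t 12.05 pos [0.5775 0.1423 0.3013] q [ 0.16  0.19  1.62  0.    1.34 -0.01] F [-0.6 -0.2 -0.3] op 0.0088 gf 45.0
turn(tool) [-0.0004 -0.      0.0017] shift now mm [-0.4 -0.7 10.8] shift after turn [-0.4 -0.7 10.8]
[ 0.01 -0.06 -0.01]
```

Entry is clean, and the collar is about 10.8 mm above the plate. Next I'll push past the pins with small wiggles.

Emit:
{"method": "apply_moves", "body": {
  "series": [
    [[0,0,1],[0,0,0.03]],
    [[0,0,1],[0,0,-0.06]],
    [[0,0,1],[0,0,0.06]],
    [[0,0,1],[0,0,-0.06]],
    [[0,0,1],[0,0,0.06]],
    [[0,0,1],[0,0,-0.06]],
    [[0,0,0],[0,0,0.03]],
    [[0,0,0],[0,0,0]]
  ],
  "claw": 0,
  "newtons": 60
}}

```text
t: 12.72
tool_pos: [0.578, 0.1422, 0.297]
orientation: [2.035, 2.391, 0.002]
force: [-0.6, -1.6, 6.7]
opening: 0.0087
gripper_force: 60.0
```

```bash
python3 - <<'E'
from h import *
go([.5768,.1418,.2905],.16); print(np.round(robot.read_state()['wrist_torque'],2))
E
```

```text
t 12.72 pos [0.578  0.1422 0.297 ] q [ 0.16  0.19  1.62 -0.    1.33 -0.  ] F [-0.6 -1.6  6.7] op 0.0087 gf 60.0
turn(tool) [0.002  0.0005 0.0002] shift now mm [-0.2 -1.3  6.5] shift after turn [-0.2 -1.3  6.5]
[-0.29  0.15 -0.09]
```

Emit:
{"method": "apply_moves", "body": {
  "series": [
    [[0,0,1],[0,0,0.03]],
    [[0,0,1],[0,0,-0.06]],
    [[0,0,1],[0,0,0.06]],
    [[0,0,1],[0,0,-0.06]],
    [[0,0,1],[0,0,0.06]],
    [[0,0,0],[0,0,-0.06]],
    [[0,0,0],[0,0,0.03]],
    [[0,0,0],[0,0,0]]
  ]
}}

```text
t: 13.38
tool_pos: [0.578, 0.1425, 0.2927]
orientation: [2.035, 2.391, 0.003]
force: [-4.0, -0.5, 11.6]
opening: 0.0087
gripper_force: 60.0
```

```bash
python3 - <<'E'
from h import *
go([.5768,.1418,.2905],.16); print(np.round(robot.read_state()['wrist_torque'],2))
E
```

```text
t 13.38 pos [0.578  0.1425 0.2927] q [ 0.16  0.19  1.62 -0.    1.32 -0.  ] F [-4.  -0.5 11.6] op 0.0087 gf 60.0
turn(tool) [0.0023 0.     0.0004] shift now mm [-0.5 -1.3  2.2] shift after turn [-0.5 -1.3  2.2]
[-0.1   0.67 -0.  ]
```

Emit:
{"method": "apply_moves", "body": {
  "series": [
    [[0,-0.5,1],[0,0,0.03]],
    [[0,0,1],[0,0,-0.06]],
    [[0,0,1],[0,0,0.06]],
    [[0,0,1],[0,0,-0.06]],
    [[0,0,0],[0,0,0.06]],
    [[0,0,0],[0,0,-0.06]],
    [[0,0,0],[0,0,0.03]],
    [[0,0,0],[0,0,0]]
  ]
}}

```text
t: 14.05
tool_pos: [0.5778, 0.1425, 0.2903]
orientation: [2.035, 2.391, 0.004]
force: [-8.2, 0.0, 20.2]
opening: 0.0088
gripper_force: 60.0
```

```bash
python3 - <<'E'
from h import *
go([.5768,.1418,.2905],.16); print(np.round(robot.read_state()['wrist_torque'],2))
E
```

```text
t 14.05 pos [0.5778 0.1425 0.2903] q [ 0.16  0.2   1.63  0.    1.31 -0.  ] F [-8.2  0.  20.2] op 0.0088 gf 60.0
turn(tool) [ 0.0036 -0.0001  0.0005] shift now mm [-0.6 -1.1 -0.2] shift after turn [-0.6 -1.1 -0.2]
[-0.15  1.5   0.06]
```

Emit:
{"method": "apply_moves", "body": {
  "series": [
    [[0,-0.8,0.5],[0,0,0.03]],
    [[0,-0.7,0.5],[0,0,-0.06]],
    [[0,0,0.5],[0,0,0.06]],
    [[0,0,0.5],[0,0,-0.06]],
    [[0,0,0],[0,0,0.06]],
    [[0,0,0],[0,0,-0.06]],
    [[0,0,0],[0,0,0.03]],
    [[0,0,0],[0,0,0]]
  ]
}}

```text
t: 14.72
tool_pos: [0.5772, 0.1424, 0.2902]
orientation: [2.033, 2.389, 0.009]
force: [-7.6, -1.0, 27.8]
opening: 0.0087
gripper_force: 60.0
```

```bash
python3 - <<'E'
from h import *
go([.5768,.1418,.2905],.16); print(np.round(robot.read_state()['wrist_torque'],2))
p,d=grab('scene');x0,y0=264,163
cv2.imwrite('pics/s5.png',cv2.resize(p[y0:y0+75,x0:x0+100],None,fx=8,fy=8,interpolation=cv2.INTER_CUBIC))
E
```

```text
t 14.72 pos [0.5772 0.1424 0.2902] q [ 0.16  0.19  1.63  0.    1.31 -0.  ] F [-7.6 -1.  27.8] op 0.0087 gf 60.0
turn(tool) [ 0.0071 -0.0001  0.0005] shift now mm [-0.6 -0.5 -0.3] shift after turn [-0.6 -0.5 -0.3]
[-0.13  1.43  0.04]
```

View pics/s5.png

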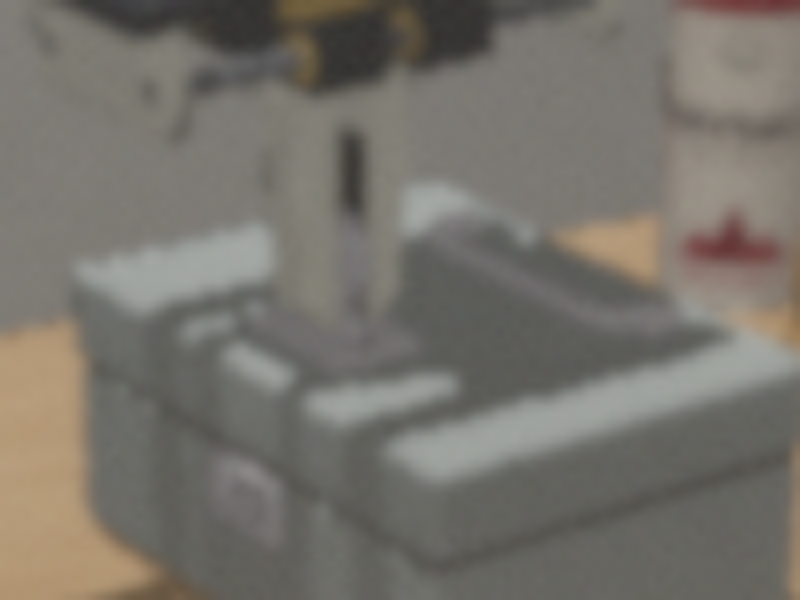

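The z position has stopped at nominal and the force rises instead of the depth, and the crop shows the fingertips just above the plate at (350,330). The collar is home. Now turning clockwise, which is +z in the tool frame.

Emit:
{"method": "apply_moves", "body": {
  "series": [
    [[0,0,-1],[0,0,0.05]],
    [[0,0,0],[0,0,0.08]],
    [[0,0,0],[0,0,0.08]],
    [[0,0,0],[0,0,0.08]],
    [[0,0,0],[0,0,0.08]],
    [[0,0,0],[0,0,0.08]],
    [[0,0,0],[0,0,0.08]],
    [[0,0,0],[0,0,0.08]],
    [[0,0,0],[0,0,0]]
  ]
}}

```text
t: 15.52
tool_pos: [0.5769, 0.1424, 0.2903]
orientation: [2.662, 1.664, 0.009]
force: [-6.4, 0.4, 22.0]
opening: 0.0088
gripper_force: 60.0
```

```bash
python3 - <<'E'
from h import *
go([.5768,.1418,.2905],.16); print(np.round(robot.read_state()['wrist_torque'],2))
E
```

```text
t 15.52 pos [0.5769 0.1424 0.2903] q [0.16 0.19 1.63 0.   1.31 0.61] F [-6.4  0.4 22. ] op 0.0088 gf 60.0
turn(tool) [ 0.0057 -0.0019 -0.6133] shift now mm [-0.6  0.2 -0.2] shift after turn [-0.6 -0.2 -0.2]
[-0.13  1.18  0.04]
```

Emit:
{"method": "apply_moves", "body": {
  "series": [
    [[0,0,0],[0,0,0.09]],
    [[0,0,0],[0,0,0.09]],
    [[0,0,0],[0,0,0.09]],
    [[0,0,0],[0,0,0.09]],
    [[0,0,0],[0,0,0.09]],
    [[0,0,0],[0,0,0.09]],
    [[0,0,0],[0,0,0.09]],
    [[0,0,0],[0,0,0.09]],
    [[0,0,0],[0,0,0.09]],
    [[0,0,0],[0,0,0.05]],
    [[0,0,0],[0,0,0]],
    [[0,0,0],[0,0,0]]
  ]
}}

```text
t: 16.52
tool_pos: [0.577, 0.1422, 0.2903]
orientation: [3.115, 0.411, 0.01]
force: [-5.5, -1.6, 22.2]
opening: 0.0085
gripper_force: 60.0
```

```bash
python3 - <<'E'
from h import *
go([.5768,.1418,.2905],.16); print(np.round(robot.read_state()['wrist_torque'],2))
E
```

```text
t 16.52 pos [0.577  0.1422 0.2903] q [ 0.16  0.19  1.63 -0.    1.31  1.46] F [-5.5 -1.6 22.2] op 0.0085 gf 60.0
turn(tool) [ 0.0052 -0.0043 -1.4685] shift now mm [-0.3  0.4 -0.2] shift after turn [-0.4 -0.3 -0.2]
[-0.28  1.2   0.07]
```

Emit:
{"method": "apply_moves", "body": {
  "series": [
    [[0,0,0],[0,0,0.05]],
    [[0,0,0],[0,0,0.05]],
    [[0,0,0],[0,0,0.05]],
    [[0,0,0],[0,0,0]],
    [[0,0,0],[0,0,0]],
    [[0,0,0],[0,0,0]]
  ]
}}

```text
t: 17.02
tool_pos: [0.577, 0.1422, 0.2903]
orientation: [-3.136, -0.177, -0.01]
force: [-5.7, -1.2, 22.5]
opening: 0.0088
gripper_force: 60.0
```

```bash
python3 - <<'E'
from h import *
go([.5768,.1418,.2905],.16); print(np.round(robot.read_state()['wrist_torque'],2))
E
```

```text
t 17.02 pos [0.577  0.1422 0.2903] q [ 0.16  0.19  1.63 -0.    1.31  1.61] F [-5.7 -1.2 22.5] op 0.0088 gf 60.0
turn(tool) [ 0.0049 -0.0047 -1.6182] shift now mm [-0.2  0.4 -0.2] shift after turn [-0.4 -0.2 -0.2]
[-0.24  1.22  0.07]
```

Emit:
{"method": "apply_moves", "body": {
  "series": [
    [[0,0,0],[0,0,0.04]],
    [[0,0,0],[0,0,0.04]],
    [[0,0,0],[0,0,0]],
    [[0,0,0],[0,0,0]],
    [[0,0,0],[0,0,0]]
  ]
}}

```text
t: 17.43
tool_pos: [0.577, 0.1422, 0.2903]
orientation: [-3.141, -0.051, -0.01]
force: [-6.0, -1.5, 22.7]
opening: 0.0086
gripper_force: 60.0
```

```bash
python3 - <<'E'
from h import *
go([.5768,.1418,.2905],.16); print(np.round(robot.read_state()['wrist_torque'],2))
p,d=grab('scene');x0,y0=264,163
cv2.imwrite('pics/s6.png',cv2.resize(p[y0:y0+75,x0:x0+100],None,fx=8,fy=8,interpolation=cv2.INTER_CUBIC))
E
```

```text
t 17.43 pos [0.577  0.1422 0.2903] q [ 0.16  0.19  1.63 -0.    1.31  1.69] F [-6.  -1.5 22.7] op 0.0086 gf 60.0
turn(tool) [ 0.0049 -0.0049 -1.698 ] shift now mm [-0.2  0.4 -0.2] shift after turn [-0.4 -0.2 -0.2]
[-0.41  1.16  0.14]
```

View pics/s6.png

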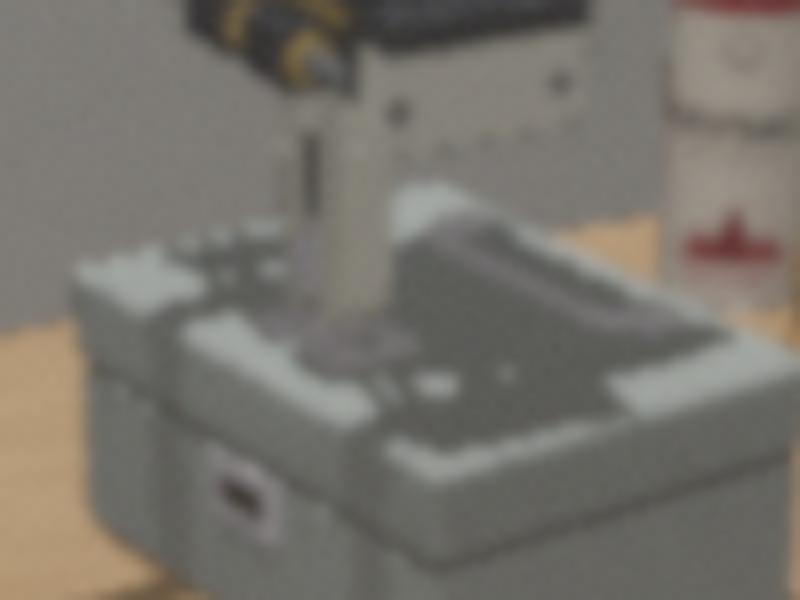

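The bolt at crop (240,492) is drawn in, leaving a dark hole, and the torque rose to 0.14 Nm, so the key is at its stop. I'll hand in while holding it.

```bash
python3 -c "
from plant import robot
print(robot.close_job())"
```

```text
the job is handed in; nothing more can be done
None
```

I dipped the round-headed key in the wax, pushed it home and turned it to its stop; I handed the job in at about 17 s with the key still gripped and held turned, and the hand-in returned no verdict.

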